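Find the tube rack that stands backwards, turn it and lock both racks in the reader

ROBOT

A 7-joint arm with a two-finger parallel gripper is mounted at the origin on the work surface. World frame = base frame: x ahead of the robot, y to its left, z up, the work surface at z = 0. Lengths are in m, angles in degrees, forces in N, time in s.
With the tool pointing down it reaches from about 0.425 to 0.875 m from the base axis. Payload 4.7 kg.
Tool frame: the origin (TCP) lies between the finger pads; the fingertips stand env.finger_overhang ahead of it and the grasp point (between the pads) lies 5 mm behind it (env.finger_overhang is the distance from the TCP to the fingertips, in m); z points along the fingers, y is the line along which they close (so a half turn about z gives the same grasp; the last joint's range is limited). The gripper opens to 87 mm and grips with 3 to 60 N. Pads are 19 mm wide; open, the fingers measure 117 mm over their backs; the gripper's body (75 mm by 190 mm) begins 51 mm behind the grasp point.
Start: joints at [67.787, 18.392, -4.016, 83.108, 1.295, 78.541, -3.26], TCP at [0.254, -0.598, 0.237] pointing down, gripper open.
Joint ranges: [-163.93, 163.93], [-17.29, 119.83], [-79.2, 71.16], [3.27, 140.29], [-89.18, 269.18], [5.43, 117.66], [-154.24, 154.24]. Speed limits (degrees/s): [147.25, 147.25, 180, 180, 180, 180, 180].

INTERFACE

Orientations are given as [roll, pitch, yaw] about the fixed x, y, z axes, in that order (R = Rz(yaw) Ry(pitch) Rx(roll)).
In Python, from cell import telemetry, eyes, env, models gives the robot as it stands. The module is installed in compiled form; this text tells all that it offers.
- The arm moves only by the tool drive_tool, never from a script. Its arguments are lists of equal length, an entry for each row: "angular": the turn, a rotation vector about the tool's x, y, z in rad, a list of three; "delta_pos": the shift along the tool's x, y, z in cm, a list of three; "gripper": the finger opening in cm, from 0 to 8.7. A call has 1 to 20 rows; each row shifts and turns the commanded pose from where the row before left it, along the tool's axes as they then stand; what a row does not reach is not made up. A row lasts 1/10 s, in which the tool goes at most 50 mm and 8.59 degrees, less where a joint would pass 70% of its speed; a pose out of reach is approached as far as the arm can. A call with a gripper value outside its range is refused whole. The fingers move at their own pace and stop on an object; "squeeze" is the grip in N (left out, the last holds). Time passes only in rows, so rows that do not move let the fingers close. It gives the time, the measured TCP pose, the force, the opening and the grip force at its end, in the units of the state.
- telemetry.get_obs(): the state, without advancing time (a new reading comes with each control period).
- eyes.read_camera(name): name is "scene" or "side" or "wrist"; returns a dict with "pixels" (400x640x3 uint8, red, green, blue), "mtx" (3x3 intrinsics, pixels), "origin" and "orientation" of the camera in the world. Camera axes: x right, y down, z forward; pixel columns grow to the right and rows downward; lengths in m; the calibration is good to about 2 mm. A picture is of the moment at which its call begins. There is no depth.
- env.sign_off(): hands the job in; it is judged then, once.
Trained networks look in a picture, given as the dict that the camera call returned (one of the last four; its "shot" number tells which), for a name from the list of things; names that differ only in an ending like _2 or _b are one class to them, and where a whole thing is asked for, a point or a joint stands for the part that bears it (a point fixed in the world has none). Each returns a list of dicts, best first, with "p" (0 to 1); they miss things now and then, are a little off and sometimes report something else, mostly with a low value. They report only what shows in the picture. A call takes as long as a camera call. They do not tell look-alikes from the thing itself.
- models.search_frame(picture, target): "centre" ([column, row] in pixels, amid what is visible of it).
- models.cut_out(picture, target): "pixels" (400x640 bool, what is visible of it) and "centre" ([column, row] in pixels, amid what is visible of it).
The state is a dict: "time_s": time; "qpos": joint angles; "joint_velocities": joint speeds; "effort": joint torques, N m; "tool_pos": TCP position; "tool_rot": TCP orientation; "force": force on the tool from outside, world axes, zero at the start; "wrist_torque": the same for the moment, N m; "grip_width": finger opening in m; "grasp_force": force on a finger pad.
Only numpy, scipy, OpenCV 4.12 (cv2) and the standard library are available. Lean on these libraries where they do the work, as an engineer would, in place of code of your own. Each camera call takes 0.05 s, during which the arm holds its last target. There are 200 camera calls.

TASK

The two white tube racks on the sample reader's loading base look alike, but one of them stands backwards: its undercut end faces the robot instead of the reader. Press down with the fingers on the end of a rack to feel which one it is (an end rocks down if it is undercut), turn that rack end for end, and slide both racks along their lanes fully home against the backstop. Then slide the locking bar fully shut behind them and let go, without knocking over a rack or disturbing the other things on the bench.

Things in the scene. Friction and masses are not known exactly. Their poses are not given: they have to be found in the camera images.
- base: Fixed dark grey loading base, deck 280 x 250 mm, top 12 mm above the bench. Origin on the bench; +x along the lanes towards the reader, +y left, z up. Deck spans x -165 to 115 mm. Two lanes along x, centred at y = +52 and -52 mm, 60 mm wide between walls 5 mm thick, 14 mm high over the deck, x -155 to 100 mm. At the start each holds one rack, centre at x -60 to -25 mm.
- stop (a point): Middle of the backstop's foot: face at x = 100 mm of the base, 40 mm high over the deck; point at deck height. Behind it the white reader, 95 mm high, ends at x = 215 mm. In front of it each lane has a raised step 40 mm long, 8 mm high. A rack with its undercut end leading passes over it: fully home its centre is at x = 25 mm. A solid end stops at the step, 40 mm short.
- rack_a: White plastic rack, 0.35 to 0.5 kg: block 150 (x) x 54 (y) x 40 mm high. Origin: centre of its underside, z up. One end's underside is cut away 58 mm long, 11 mm high. Pressed down within 10 mm of the end, an undercut end rocks down about 7 mm under 5 to 11 N; a solid end does not give. At the start both racks' axes lie along the base's, so readings do not tell which stands backwards.
- rack_b: The other rack, same size and look as rack_a. Exactly one of the two stands backwards; which lane it is in varies. Either rack may end in either lane, one in each.
- grip_a (a point): Centre of rack_a's carrying bar, 64 mm above its underside: aluminium bar 74 mm long (rack's x), 14 mm wide, 16 mm high, on two posts; 16 mm free between it and the block's top. Axes as the rack.
- grip_b (a point): The same on rack_b.
- bar (a joint): Steel locking bar 14 mm square, slides along the base's y behind the racks' robot-side ends, 29 to 43 mm above the bench, at x -71 to -57 mm of the base. In m: 0 fully shut, grows as it is drawn out to +y; 0.135 to 0.165 at the start, clear of both lanes. About 2 N friction; stays where left. Cannot shut while a rack is in its way.
- knob (a point): Top centre of the bar's knob: upright aluminium post, 18 mm in diameter, at the bar's outer (+y) end, top 79 mm above the bench, 50 mm tall. Push it towards the base's -y; fully shut it is at y = 150 mm of the base.
- tile: Bystander: white spotting tile 95 x 70 x 14 mm beside the base, origin at the centre of its underside.
- wash: Bystander: white plastic bottle, 60 mm in diameter, 160 mm high, on the right of the base, origin at the centre of its underside.
- beaker: Bystander: glass beaker 70 mm in diameter, 85 mm high, on the right of the base, origin at the centre of its underside.
- marker: Bystander: marker 135 mm long, 15 mm thick, on the right of the base, origin at the centre of its underside.
- pen: Bystander: blue pen 140 mm long, 10 mm thick, near the base's robot-side end, origin at the centre of its underside.
There are look-alikes about, which are no part of the job. What is shaped like the rack_b but yellow is not meant. Leave any yellow look-alike of the rack_a alone.

How it is judged:
By the outcome, as a careful person would: the job done as asked, in the order asked, and still so for the second after the job is handed in, with the robot touching nothing.
It also fails if it takes over 70 s, if anything falls off the work surface, if the arm or the gripper's body presses on something with over 40 N, if the wrist force passes 120 N, or if a joint passes its speed limit or range.

## Working session

There is one attempt and no reset: what is moved stays moved. The work goes in short steps, Python scripts to look and compute and a tool call to move; the robot and the scene stay as the last step left them, time stands still between calls to the robot, and variables do not carry over. Pictures are saved under pics/ and viewed, at most 10 in all, crops included, and the job is handed in when it is done.

Besides the shell and the picture viewer there is one more tool, called after "Emit:" as a command line: name --argument value ..., lists and objects as JSON in quotes. drive_tool: Moves the arm, as the interface text tells. Its arguments: {"type":"object","properties":{"angular":{"type":"array","items":{"type":"array","items":{"type":"number"}}},"delta_pos":{"type":"array","items":{"type":"array","items":{"type":"number"}}},"gripper":{"type":"array","items":{"type":"number"}},"squeeze":{"type":"number"}},"required":["angular","delta_pos","gripper"]}

```bash
mkdir -p pics
cat > h.py <<'E'
import numpy as np, cv2
from cell import telemetry, eyes, env, models
def ray(c,px):
    d=np.linalg.inv(c["mtx"])@np.array([px[0],px[1],1.]); R=np.array(c["orientation"])
    if R.shape!=(3,3):
        from scipy.spatial.transform import Rotation as Ro
        R=Ro.from_euler('xyz',R,degrees=True).as_matrix()
    return np.array(c["origin"]),R@d
def onz(c,px,z):
    o,d=ray(c,px); return o+d*(z-o[2])/d[2]
def save(c,n): cv2.imwrite("pics/"+n,cv2.cvtColor(c["pixels"],cv2.COLOR_RGB2BGR))
E
python3 - <<'E'
from h import *
print(env.finger_overhang, telemetry.get_obs())
for n in("scene","side"):
    c=eyes.read_camera(n); save(c,n+"1.png"); print(n,c["mtx"],c["origin"],c["orientation"])
    for t in("base","rack_a","grip_a","bar","knob","stop","tile","wash","beaker","marker","pen"):
        try: print(t,[(np.round(r["centre"]).tolist(),round(r["p"],2)) for r in models.search_frame(c,t)][:5])
        except Exception as e: print(t,e)
E
```

```text
0.014 {'time_s': 0.0, 'qpos': array([67.78533787, 18.43978095, -4.01584838, 83.1742205 ,  1.29459014,
       78.54180182, -3.26209303]), 'joint_velocities': array([ 3.89478592e-02,  3.07552608e-02,  2.02786367e-02,  1.34103426e-01,
        7.36052408e-03, -1.16444040e-04,  1.85305900e-02]), 'effort': array([-2.57526281e-04, -4.91283524e+01, -4.03586794e-01, -3.12527597e+01,
       -6.36811322e-02,  4.37008752e-02,  1.95080474e-04]), 'tool_pos': array([ 0.25396307, -0.59775852,  0.23545934]), 'tool_rot': array([-1.79889420e+02,  5.27807106e-03,  2.30225277e+01]), 'force': array([-0.06205511,  0.13527998, -0.85879788]), 'wrist_torque': array([ 0.006633  ,  0.00355572, -0.0508173 ]), 'grasp_force': 0.0, 'grip_width': 0.08689941443506091}
scene [[484.4505726    0.         322.26084193]
 [  0.         484.4505726  201.40909638]
 [  0.           0.           1.        ]] [ 1.19336535 -0.35667324  0.63468874] [-126.28972113   -0.2321645    64.86461115]
base [([322.0, 303.0], 0.57)]
rack_a [([261.0, 258.0], 0.87), ([366.0, 168.0], 0.83), ([313.0, 235.0], 0.69), ([199.0, 192.0], 0.61)]
grip_a
[... 406 characters left out ...]
1709]
 [  0.         365.41949329 199.40825026]
 [  0.           0.           1.        ]] [ 0.21632842 -0.49733853  0.65095029] [-137.59618272   -0.82197014  -33.11805043]
base [([390.0, 210.0], 0.63), ([333.0, 209.0], 0.55)]
rack_a [([258.0, 328.0], 0.79), ([219.0, 186.0], 0.76), ([420.0, 282.0], 0.37)]
grip_a [([258.0, 328.0], 0.88), ([222.0, 188.0], 0.87), ([365.0, 240.0], 0.65), ([332.0, 208.0], 0.55)]
bar [([363.0, 325.0], 0.6), ([286.0, 173.0], 0.58)]
knob [([284.0, 170.0], 0.86), ([344.0, 159.0], 0.2)]
stop [([340.0, 161.0], 0.35)]
tile [([340.0, 160.0], 0.83)]
wash []
beaker [([462.0, 270.0], 0.82)]
marker [([363.0, 325.0], 0.75), ([333.0, 209.0], 0.72)]
pen [([265.0, 248.0], 0.83)]
```

View pics/scene1.png

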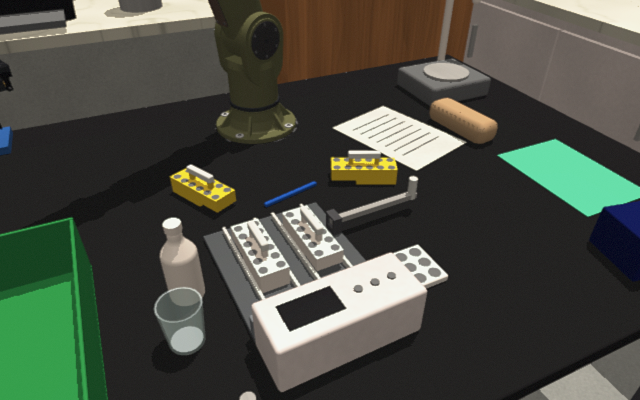

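View pics/side1.png

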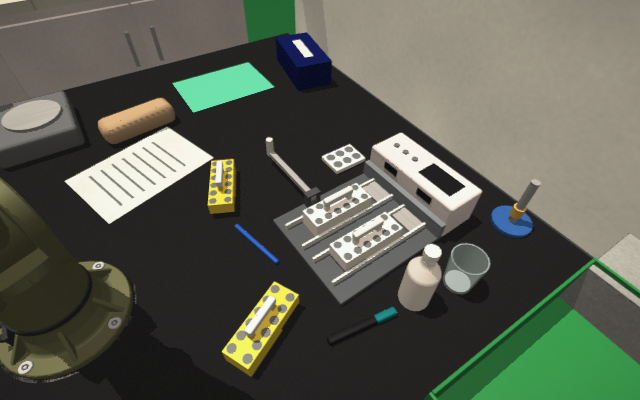

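The side view shows the base with its robot-side corners near (275,220) and (342,302), the white racks near (338,208) and (368,240), the knob top near (269,142), and the pen in front. The yellow racks are decoys. I'll zoom in to get better pixel positions.

Run:
```python
from h import *
c=eyes.read_camera("side"); i=cv2.cvtColor(c["pixels"],cv2.COLOR_RGB2BGR)[130:310,250:490]
cv2.imwrite("pics/sidez.png",cv2.resize(i,None,fx=3.3,fy=3.3,interpolation=cv2.INTER_CUBIC))
c=eyes.read_camera("scene"); i=cv2.cvtColor(c["pixels"],cv2.COLOR_RGB2BGR)[165:345,195:435]
cv2.imwrite("pics/scenez.png",cv2.resize(i,None,fx=3.3,fy=3.3,interpolation=cv2.INTER_CUBIC))
```

```text
(no output)
```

View pics/sidez.png

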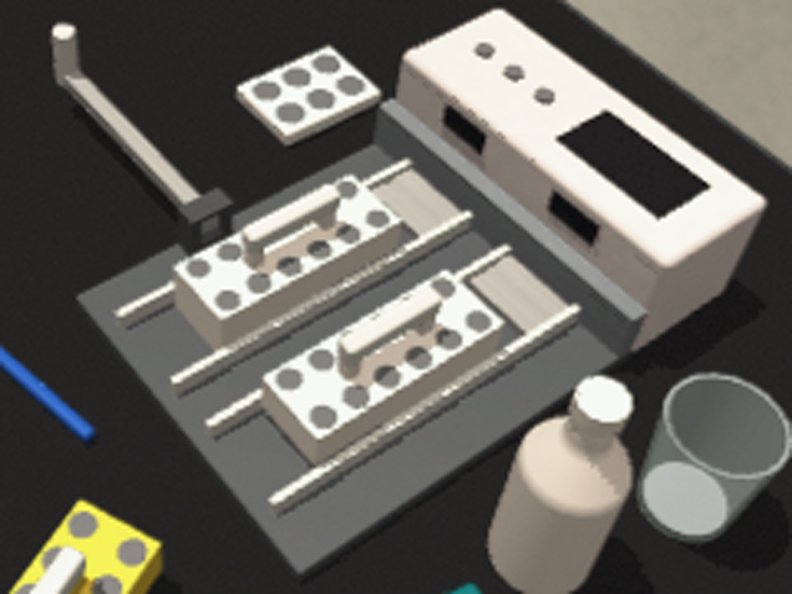

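View pics/scenez.png

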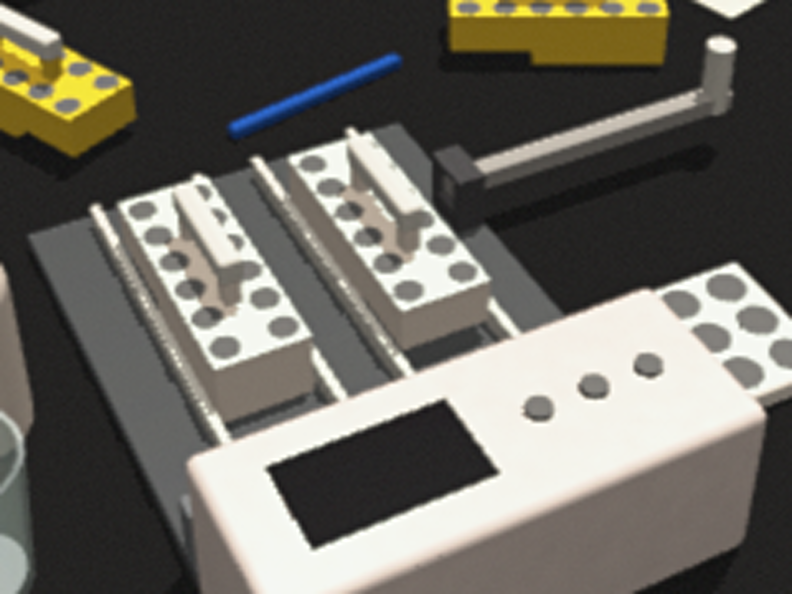

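The zooms show the deck corners, wall ends and rack tops clearly. In the scene zoom the left rack's reader-side face looks cut short (405,345), while the right rack's is full height (222,415). That suggests the right one stands backwards, to be confirmed by feel. Next I'll fit poses.

```bash
cat > fit.py <<'E'
from h import *
from scipy.optimize import least_squares
from scipy.spatial.transform import Rotation as Ro
def proj(c,P):
    R=Ro.from_euler('xyz',c["orientation"],degrees=True).as_matrix()
    q=(np.atleast_2d(P)-c["origin"])@R; p=q@np.array(c["mtx"]).T
    return p[:,:2]/p[:,2:]
def T(p,L):
    L=np.atleast_2d(L); a=np.radians(p[2]); x,y=L[:,0],L[:,1]
    return np.c_[p[0]+np.cos(a)*x-np.sin(a)*y,p[1]+np.sin(a)*x+np.cos(a)*y,L[:,2]]
E
python3 - <<'E'
from fit import *
S=eyes.read_camera("side");C=eyes.read_camera("scene")
def sp(l): return np.array(l)/3.3+[250,130]-.35
def cp(l): return np.array(l)/3.3+[195,165]-.35
m=1e-3
L=np.array([[-165,125,12],[-165,-125,12],[-155,84.5,26],[-155,19.5,26],[-155,-19.5,26],[-155,-84.5,26]])*m
ps=sp([[80,298],[302,570],[122,314],[177,382],[213,424],[276,499]])
pc=cp([[402,124],[32,236],[351,131],[257,161],[199,178],[96,208]])
Ls=np.vstack([L,np.array([[100,125,52],[100,-125,52]])*m]); ps=np.vstack([ps,sp([[388,103],[642,312]])])
def f(p): return np.r_[(proj(S,T(p,Ls))-ps).ravel(),(proj(C,T(p,L))-pc).ravel()]
i=onz(S,[340,225],.02)
r=least_squares(f,[i[0],i[1],0],x_scale=[.01,.01,1],loss='soft_l1'); b=r.x
print("base",b,np.round(r.fun.reshape(-1,2),1).tolist())
R=np.array([[-75,27,52],[-75,-27,52],[75,27,52],[75,-27,52]])*m
for n,s,c,y in(("left",[[175,268],[223,320],[348,178],[400,218]],[[488,283],[404,318]],52),("right",[[265,378],[316,432],[447,270],[502,320]],[[310,340],[222,378]],-52)):
    g=lambda q: np.r_[(proj(S,T(b,T([q[0],q[1],q[2]],R)))-sp(s)).ravel(),(proj(C,T(b,T(q,R[2:])))-cp(c)).ravel()]
    r=least_squares(g,[-.04,y*m,0],x_scale=[.01,.01,1]); print(n,r.x,np.round(r.fun.reshape(-1,2),1).tolist(), T(b,[[r.x[0],r.x[1],.076]]))
# knob
g=lambda q: np.r_[(proj(S,[[q[0],q[1],.079]])-sp([63,32])).ravel(),(proj(C,[[q[0],q[1],.079]])-cp([720,44])).ravel()]
k=least_squares(g,[.6,0]); a=np.radians(b[2]); d=k.x-b[:2]
print("knob",k.x,k.fun,"in base",d@[np.cos(a),np.sin(a)],d@[-np.sin(a),np.cos(a)])
for n,c,t in(("pen",S,"pen"),("wash",C,"wash"),("tile",S,"tile"),("marker",S,"marker"),("beaker",S,"beaker")):
    m_=models.cut_out(c,t)
    if m_:
        ys,xs=np.nonzero(m_[0]["pixels"]); q=[onz(c,p,.01) for p in((xs.min(),ys[xs.argmin()]),(xs.max(),ys[xs.argmax()]),(xs[ys.argmax()],ys.max()),(xs[ys.argmin()],ys.min()))]
        print(n,m_[0]["p"],np.round(q,3)[:,:2].tolist())
E
```

```text
base [ 0.59481167 -0.12655121  2.14804031] [[-0.2, -1.5], [0.3, 0.6], [0.1, -0.6], [-0.1, -1.1], [-0.3, -0.8], [-0.1, -0.1], [-1.7, 0.0], [-1.3, 2.6], [-0.2, 0.4], [-1.3, 0.6], [0.2, 0.6], [-0.0, 0.1], [-0.3, 0.3], [-0.1, 0.5]]
left [-0.04185234  0.05173271  0.89541645] [[-0.0, 0.1], [0.2, 0.4], [0.9, -1.1], [0.6, 0.6], [0.8, -0.5], [-0.5, -1.4]] [[ 0.55104971 -0.07642354  0.076     ]]
right [-0.04474071 -0.05030848  0.04197328] [[-0.4, -1.2], [0.8, 1.3], [0.1, -0.8], [1.0, 0.3], [1.5, -0.2], [-1.3, -1.4]] [[ 0.55198804 -0.1785013   0.076     ]]
knob [0.51406561 0.1721722 ] [-0.07234131 -0.10559841 -0.05819933  0.11346103] in base -0.06949269000860012 0.3015399935288478
pen 0.62 [[0.63, 0.109], [0.727, 0.053], [0.631, 0.045], [0.718, 0.118]]
wash 0.75 [[0.448, -0.344], [0.56, -0.287], [0.584, -0.297], [0.348, -0.305]]
tile 0.92 [[0.635, 0.111], [0.729, 0.042], [0.631, 0.041], [0.718, 0.118]]
marker 0.75 [[0.343, 0.021], [0.379, -0.108], [0.37, -0.107], [0.346, 0.022]]
beaker 0.94 [[0.642, -0.318], [0.75, -0.345], [0.633, -0.359], [0.737, -0.285]]
```

Emit:
drive_tool --angular '[[0, 0, 0], [0, 0, 0], [0, 0, 0], [0, 0, 0], [0, 0, 0], [0, 0, 0], [0, 0, 0], [0, 0, 0], [0, 0, 0], [0, 0, 0], [0, 0, 0], [0, 0, 0], [0, 0, 0], [0, 0, 0], [0, 0, 0.12], [0, 0, 0.12], [0, 0, 0.116], [0, 0, 0]]' --delta_pos '[[2.9, -2.32, -0.2], [2.9, -2.32, -0.2], [2.9, -2.32, -0.2], [2.9, -2.32, -0.2], [2.9, -2.32, -0.2], [2.9, -2.32, -0.2], [2.9, -2.32, -0.2], [2.9, -2.32, -0.2], [2.9, -2.32, -0.2], [2.9, -2.32, -0.2], [2.9, -2.32, -0.2], [2.9, -2.32, -0.2], [2.9, -2.32, -0.2], [2.9, -2.32, -0.2], [0, 0, 0], [0, 0, 0], [0, 0, 0], [0, 0, 0]]' --gripper '[8.7, 8.7, 8.7, 8.7, 8.7, 8.7, 8.7, 0, 0, 0, 0, 0, 0, 0, 0, 0, 0, 0]' --squeeze 20

```text
time_s: 3.45
tool_pos: [0.5008, -0.1405, 0.2647]
tool_rot: [180.0, -0.0, 2.6]
force: [-1.7, 0.2, -0.1]
grip_width: 0.0068
grasp_force: 0.0
```

Run:
```python
from h import *
o=telemetry.get_obs(); print({k:np.round(o[k],3).tolist() for k in("time_s","qpos","tool_pos","tool_rot","force")})
c=eyes.read_camera("wrist"); save(c,"w1.png"); print(c["origin"],c["orientation"],c["mtx"][0])
for t in("rack_a","grip_a"): print(t,[(np.round(r["centre"]).tolist(),round(r["p"],2),np.round(onz(c,r["centre"],.08),3).tolist()) for r in models.search_frame(c,t)][:4])
```

```text
{'time_s': 3.45, 'qpos': [38.612, 3.041, -26.701, 98.188, 1.403, 79.086, -75.705], 'tool_pos': [0.501, -0.14, 0.265], 'tool_rot': [179.986, -0.008, 2.617], 'force': [-1.673, 0.236, -0.134]}
[ 0.56625045 -0.13807458  0.41310665] [ 1.65930649e+02 -1.39050538e-02 -8.73926238e+01] [331.22243769   0.         320.62698538]
rack_a [([263.0, 125.0], 0.86, [0.553, -0.082, 0.08]), ([96.0, 284.0], 0.77, [0.372, 0.103, 0.08]), ([361.0, 128.0], 0.74, [0.554, -0.178, 0.08])]
grip_a [([98.0, 282.0], 0.96, [0.375, 0.1, 0.08]), ([264.0, 123.0], 0.79, [0.555, -0.083, 0.08]), ([361.0, 127.0], 0.79, [0.555, -0.179, 0.08])]
```

View pics/w1.png

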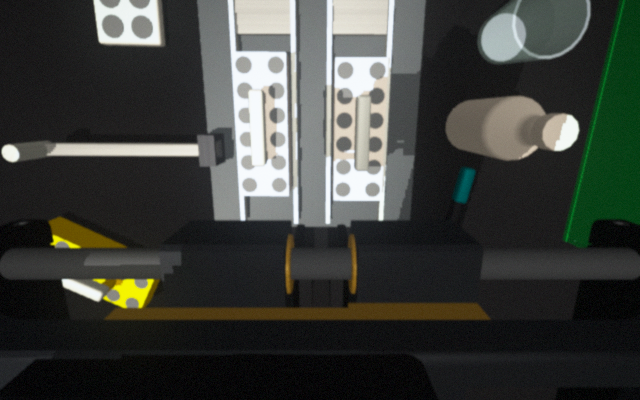

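The wrist view shows both racks: left top face corners about (233,53), (284,52), (240,195), (288,196); right (335,57), (388,57), (334,200), (384,201). The knob top is at (12,152) and the bottle is on the right near (470,127).

Run:
```python
from fit import *
c=eyes.read_camera("wrist"); m=1e-3
R=np.array([[75,27,52],[75,-27,52],[-75,27,52],[-75,-27,52]])*m
for n,p in(("L",[[233,53],[284,52],[240,195],[288,196]]),("R",[[335,57],[388,57],[334,200],[384,201]])):
    g=lambda q:(proj(c,T(q,R))-p).ravel()
    r=least_squares(g,[.55,-.1,2],x_scale=[.01,.01,1]); print(n,r.x.round(4),r.fun.round(1))
B=np.array([[37,7,84],[37,-7,84],[-37,7,84],[-37,-7,84]])*m
for n,p in(("L",[[249,90],[263,90],[253,165],[265,166]]),("R",[[357,95],[369,95],[356,169],[368,170]])):
    g=lambda q:(proj(c,T(q,B))-p).ravel()
    r=least_squares(g,[.55,-.1,2],x_scale=[.01,.01,1]); print(n,r.x.round(4),r.fun.round(1))
for n,p,z in(("knob",[12,152],.079),("cornerdeck",[421,0],.012),("bottletop",[558,132],.16),("bottlebody",[450,127],.03),("tilecorner",[163,45],.014),("wallLout_far",[234,10],.026),("wallLout_near",[244,215],.026),("wRin_f",[332,10],.026),("wRin_n",[328,218],.026),("wRo_f",[393,10],.026),("wRo_n",[382,218],.026),("wLi_f",[296,10],.026),("wLi_n",[297,218],.026)): print(n,onz(c,p,z).round(4))
```

```text
L [ 0.5489 -0.0756  2.5409] [-1.2 -0.9  1.1  0.3  0.   0.9  0.1  0. ]
R [ 0.5491 -0.1813  3.2504] [ 0.1  0.6  0.2  0.   0.9  0.3 -1.2 -1.1]
L [ 0.5492 -0.0774  2.2949] [-0.4 -1.   0.4 -0.9 -1.   1.5  1.   0.6]
R [ 0.5498 -0.1798  3.6723] [-1.3 -1.1  1.4 -1.3 -1.   2.   0.9  0.7]
knob [0.5143 0.1701 0.079 ]
cornerdeck [ 0.6914 -0.2412  0.012 ]
bottletop [ 0.5616 -0.3167  0.16  ]
bottlebody [ 0.5589 -0.2851  0.03  ]
tilecorner [0.6323 0.0409 0.014 ]
wallLout_far [ 0.6682 -0.0417  0.026 ]
wallLout_near [ 0.4422 -0.0503  0.026 ]
wRin_f [ 0.6731 -0.145   0.026 ]
wRin_n [ 0.4433 -0.153   0.026 ]
wRo_f [ 0.6762 -0.2093  0.026 ]
wRo_n [ 0.4464 -0.219   0.026 ]
wLi_f [ 0.6713 -0.107   0.026 ]
wLi_n [ 0.4415 -0.1151  0.026 ]
```

Run:
```python
from fit import *
S=eyes.read_camera("side");C=eyes.read_camera("scene")
print(onz(S,[432.4,250.5],.16),onz(C,[172,223],.16))
for c,t in((S,"wash"),(C,"wash")):
    for r in models.cut_out(c,t)[:2]:
        ys,xs=np.nonzero(r["pixels"]); print(t,round(r["p"],2),xs.min(),xs.max(),ys.min(),ys.max(),onz(c,[(xs.min()+xs.max())/2,ys.max()],0))
# bottle base outline from side: bottom (cx 417,row 309)
print(onz(S,[415,308],.0),onz(C,[183,300],0))
```

```text
[ 0.5616203  -0.31834668  0.16      ] [ 0.56213127 -0.3169242   0.16      ]
wash 0.79 398 440 244 310 [ 0.55438163 -0.34446152  0.        ]
wash 0.67 235 278 225 263 [ 3.42101490e-01 -8.50015531e-02  1.11022302e-16]
wash 0.56 160 204 218 294 [ 0.55705977 -0.3269816   0.        ]
[ 0.55078314 -0.33734321  0.        ] [ 0.57175618 -0.32838579  0.        ]
```

Emit:
drive_tool --angular '[[0, 0, 0], [0, 0, 0], [0, 0, 0], [0, 0, 0], [0, 0, 0], [0, 0, 0], [0, 0, 0]]' --delta_pos '[[-2.2, 4.2, 0], [0, 0, 3.8], [0, 0, 3.8], [0, 0, 3.8], [0, 0, 3.8], [0, 0, 3.7], [0, 0, 0]]' --gripper '[0, 0, 0, 0, 0, 0, 0]'

```text
time_s: 4.55
tool_pos: [0.4767, -0.1821, 0.0709]
tool_rot: [-179.7, 0.5, 2.7]
force: [-1.5, -0.3, -0.2]
grip_width: 0.0005
grasp_force: 0.0
```

Emit:
drive_tool --angular '[[0, 0, 0], [0, 0, 0], [0, 0, 0], [0, 0, 0], [0, 0, 0]]' --delta_pos '[[0, 0, 0.2], [0, 0, 0.2], [0, 0, 0.2], [0, 0, 0.2], [0, 0, 0.1]]' --gripper '[0, 0, 0, 0, 0]'

```text
time_s: 5.05
tool_pos: [0.4812, -0.1838, 0.0672]
tool_rot: [179.9, -0.1, 2.6]
force: [-0.6, 0.2, -0.5]
grip_width: 0.0004
grasp_force: 0.0
```

Emit:
drive_tool --angular '[[0, 0, 0], [0, 0, 0]]' --delta_pos '[[0, 0, 0.1], [0, 0, 0.1]]' --gripper '[0, 0]'

```text
time_s: 5.25
tool_pos: [0.48, -0.1838, 0.0649]
tool_rot: [180.0, 0.1, 2.6]
force: [-4.5, -0.9, 5.4]
grip_width: 0.0011
grasp_force: 3.2
```

Emit:
drive_tool --angular '[[0, 0, 0], [0, 0, 0]]' --delta_pos '[[0, 0, 0.1], [0, 0, 0.1]]' --gripper '[0, 0]'

```text
time_s: 5.45
tool_pos: [0.4794, -0.1839, 0.0627]
tool_rot: [180.0, 0.2, 2.6]
force: [-4.9, -0.7, 6.0]
grip_width: 0.0002
grasp_force: 3.2
```

Emit:
drive_tool --angular '[[0, 0, 0], [0, 0, 0]]' --delta_pos '[[0, 0, 0.15], [0, 0, 0.15]]' --gripper '[0, 0]'

```text
time_s: 5.65
tool_pos: [0.479, -0.184, 0.0596]
tool_rot: [180.0, 0.2, 2.6]
force: [-6.5, -0.4, 6.2]
grip_width: 0.0006
grasp_force: 3.5
```

Emit:
drive_tool --angular '[[0, 0, 0], [0, 0, 0], [0, 0, 0], [0, 0, 0], [0, 0, 0], [0, 0, 0], [0, 0, 0], [0, 0, 0]]' --delta_pos '[[0, 0, -1.0], [0, 0, -3.0], [0, 0, -4.0], [0, 0, -4.0], [0, 0, -4.0], [0, 0, -4.0], [0, 0, 0], [0, 0, 0]]' --gripper '[0, 0, 0, 4, 4, 4, 4, 4]'

```text
time_s: 6.45
tool_pos: [0.4817, -0.1835, 0.2611]
tool_rot: [179.9, -0.2, 2.6]
force: [-0.5, 0.6, -0.4]
grip_width: 0.0324
grasp_force: 0.0
```

Run:
```python
from fit import *
c=eyes.read_camera("wrist"); print(telemetry.get_obs()["tool_pos"])
i=cv2.cvtColor(c["pixels"],cv2.COLOR_RGB2BGR)[0:240,160:480]; cv2.imwrite("pics/w2.png",cv2.resize(i,None,fx=2.4,fy=2.4))
for t in("rack_a","grip_a"): print(t,[(np.round(r["centre"]).tolist(),round(r["p"],2),np.round(onz(c,r["centre"],.08),4).tolist()) for r in models.search_frame(c,t)][:4])
```

```text
[ 0.48083512 -0.18329637  0.25958034]
rack_a [([329.0, 293.0], 0.86, [0.3567, -0.1992, 0.08]), ([222.0, 104.0], 0.79, [0.5529, -0.0869, 0.08]), ([66.0, 236.0], 0.57, [0.4104, 0.0814, 0.08]), ([320.0, 105.0], 0.55, [0.5558, -0.1805, 0.08])]
grip_a [([329.0, 295.0], 0.84, [0.354, -0.1994, 0.08]), ([67.0, 237.0], 0.82, [0.4095, 0.0802, 0.08]), ([224.0, 103.0], 0.65, [0.5535, -0.0883, 0.08]), ([486.0, 20.0], 0.59, [0.6374, -0.327, 0.08])]
```

View pics/w2.png

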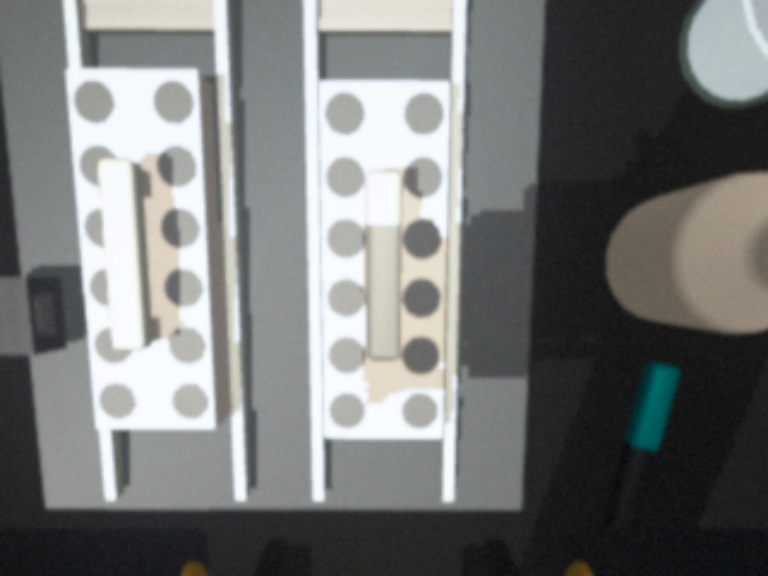

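The right rack's robot end sank about 7 mm under 6 N, so it is the backwards one. In the crop its bar is centred near (384,264), and its corners are (320,80), (449,80), (323,438), (443,438).

Run:
```python
from fit import *
c=eyes.read_camera("wrist"); m=1e-3
def q(l): return np.array(l)/2.4+[160,0]
R=np.array([[75,27,52],[75,-27,52],[-75,27,52],[-75,-27,52]])*m
B=np.array([[37,7,84],[37,-7,84],[-37,7,84],[-37,-7,84]])*m
for n,L,p in(("R",R,[[320,80],[449,80],[323,438],[443,438]]),("Rbar",B,[[368,170],[401,170],[367,358],[400,358]]),("L",R,[[67,70],[198,68],[96,430],[215,428]]),("Lbar",B,[[98,158],[134,160],[112,348],[146,348]])):
    r=least_squares(lambda s:(proj(c,T(s,L))-q(p)).ravel(),[.55,-.1,2],x_scale=[.01,.01,1]); print(n,r.x.round(4),r.fun.round(1))
W=np.array([[-165,125,12],[-165,-125,12],[-155,84.5,26],[-155,19.5,26],[-155,-19.5,26],[-155,-84.5,26]])*m
p=[[45,510],[522,510],[110,500],[241,500],[318,500],[449,500]]
r=least_squares(lambda s:(proj(c,T(s,W))-q(p)).ravel(),[.59,-.1,2],x_scale=[.01,.01,1]); print("base",r.x.round(4),r.fun.round(1))
print(telemetry.get_obs()["qpos"].round(1))
```

```text
R [ 0.5471 -0.1797  2.3798] [-0.7 -0.4  0.6 -0.2  0.3  0.2 -0.2  0.5]
Rbar [ 0.5476 -0.1799  2.294 ] [-0.8 -1.4  0.8 -1.3 -0.3  1.4  0.3  1.5]
L [ 0.5465 -0.0767  2.3143] [-0.5 -0.9  0.1  0.3  0.2 -0.2  0.2  0.9]
Lbar [ 0.5469 -0.0775  1.863 ] [-0.1 -1.   0.2 -1.7 -0.2  1.4  0.1  1.6]
base [ 0.5883 -0.1256  2.6551] [-1.   0.3  1.2  0.3 -0.1 -0.1 -0.3 -0.1  0.2 -0.1  0.  -0.1]
[ 41.9   2.4 -24.5  99.5   1.   78.5 -70.2]
```

Emit:
drive_tool --angular '[[0, 0, 0.003], [0, 0, 0], [0, 0, 0], [0, 0, 0], [0, 0, 0], [0, 0, 0], [0, 0, 0], [0, 0, 0], [0, 0, 0], [0, 0, 0]]' --delta_pos '[[3.3, -0.03, 0], [3.3, -0.03, 0], [0, 0, 3.5], [0, 0, 3.5], [0, 0, 3.5], [0, 0, 3.5], [0, 0, 3.0], [0, 0, 1.0], [0, 0, 0.75], [0, 0, 0]]' --gripper '[4, 4, 4, 4, 4, 4, 4, 4, 4, 4]'

```text
time_s: 7.65
tool_pos: [0.5466, -0.1799, 0.0718]
tool_rot: [-180.0, 0.0, 2.5]
force: [-0.2, -0.1, 0.9]
grip_width: 0.0404
grasp_force: 0.0
```

Emit:
drive_tool --angular '[[0, 0, 0], [0, 0, 0], [0, 0, 0], [0, 0, 0], [0, 0, 0], [0, 0, 0]]' --delta_pos '[[0, 0, 0], [0, 0, 0], [0, 0, 0], [0, 0, 0], [0, 0, 0], [0, 0, 0]]' --gripper '[0, 0, 0, 0, 0, 0]' --squeeze 45

```text
time_s: 8.25
tool_pos: [0.547, -0.1798, 0.0726]
tool_rot: [180.0, -0.0, 2.5]
force: [-0.2, 1.1, 3.0]
grip_width: 0.0136
grasp_force: 45.0
```

Emit:
drive_tool --angular '[[0, 0, 0], [0, 0, 0], [0, 0, 0], [0, 0, 0], [0, 0, 0], [0, 0, 0]]' --delta_pos '[[0, 0, -1], [0, 0, -2], [0, 0, -3], [0, 0, -3], [0, 0, -3], [0, 0, -1]]' --gripper '[0, 0, 0, 0, 0, 0]'

```text
time_s: 8.85
tool_pos: [0.5479, -0.1804, 0.205]
tool_rot: [179.9, -0.2, 2.4]
force: [2.4, -0.6, -4.7]
grip_width: 0.0134
grasp_force: 45.0
```

Emit:
drive_tool --angular '[[0, 0, -0.05], [0, 0, -0.1], [0, 0, -0.12], [0, 0, -0.12], [0, 0, -0.12], [0, 0, -0.12], [0, 0, -0.12], [0, 0, -0.12], [0, 0, -0.12], [0, 0, -0.12], [0, 0, -0.12], [0, 0, -0.12], [0, 0, -0.12], [0, 0, -0.12]]' --delta_pos '[[0, 0, 0], [0, 0, 0], [0, 0, 0], [0, 0, 0], [0, 0, 0], [0, 0, 0], [0, 0, 0], [0, 0, 0], [0, 0, 0], [0, 0, 0], [0, 0, 0], [0, 0, 0], [0, 0, 0], [0, 0, 0]]' --gripper '[0, 0, 0, 0, 0, 0, 0, 0, 0, 0, 0, 0, 0, 0]'

```text
time_s: 10.25
tool_pos: [0.5456, -0.1799, 0.2003]
tool_rot: [-179.8, -0.1, 93.8]
force: [0.1, -0.5, -3.9]
grip_width: 0.0137
grasp_force: 45.0
```

Emit:
drive_tool --angular '[[0, 0, -0.12], [0, 0, -0.12], [0, 0, -0.12], [0, 0, -0.12], [0, 0, -0.12], [0, 0, -0.12], [0, 0, -0.12], [0, 0, -0.12], [0, 0, -0.12], [0, 0, -0.12], [0, 0, -0.12], [0, 0, -0.12], [0, 0, -0.11], [0, 0, 0], [0, 0, 0]]' --delta_pos '[[0, 0, 0], [0, 0, 0], [0, 0, 0], [0, 0, 0], [0, 0, 0], [0, 0, 0], [0, 0, 0], [0, 0, 0], [0, 0, 0], [0, 0, 0], [0, 0, 0], [0, 0, 0], [0, 0, 0], [0, 0, 0], [0, 0, 0]]' --gripper '[0, 0, 0, 0, 0, 0, 0, 0, 0, 0, 0, 0, 0, 0, 0]'

```text
time_s: 11.75
tool_pos: [0.546, -0.18, 0.201]
tool_rot: [180.0, -0.1, -177.8]
force: [0.5, -0.5, -4.4]
grip_width: 0.0133
grasp_force: 45.0
```

Run:
```python
from h import *
o=telemetry.get_obs(); print({k:np.round(o[k],4).tolist() for k in("time_s","qpos","tool_pos","tool_rot","force","wrist_torque","grip_width")})
a=eyes.read_camera("side");b=eyes.read_camera("scene")
f=lambda c,y,x:cv2.resize(cv2.cvtColor(c["pixels"],cv2.COLOR_RGB2BGR)[y:y+200,x:x+266],None,fx=1.5,fy=1.5)
cv2.imwrite("pics/p3.png",np.hstack([f(a,110,250),f(b,110,180)]))
```

```text
{'time_s': 11.75, 'qpos': [56.2706, 15.9017, -47.6482, 95.5, 12.1284, 74.0802, 98.5441], 'tool_pos': [0.546, -0.18, 0.201], 'tool_rot': [179.9546, -0.0906, -177.7994], 'force': [0.4802, -0.4549, -4.4435], 'wrist_torque': [0.1255, -0.1515, 0.0235], 'grip_width': 0.0133}
```

View pics/p3.png

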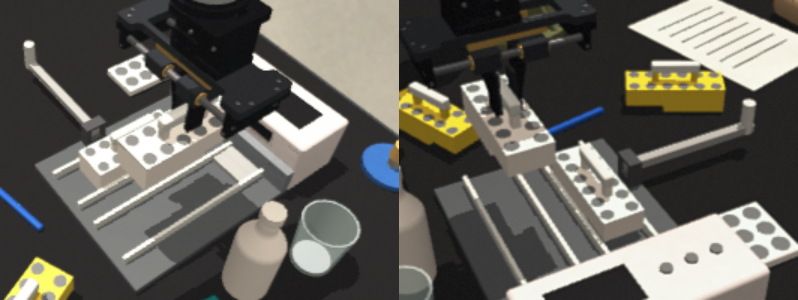

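The rack is turned and held level over the right lane. Lowering it now.

Emit:
drive_tool --angular '[[0, 0, 0], [0, 0, 0], [0, 0, 0], [0, 0, 0], [0, 0, 0], [0, 0, 0], [0, 0, 0]]' --delta_pos '[[0, 0, 2], [0, 0, 3], [0, 0, 3], [0, 0, 2], [0, 0, 0.7], [0, 0, 0.4], [0, 0, 0.4]]' --gripper '[0, 0, 0, 0, 0, 0, 0]'

```text
time_s: 12.55
tool_pos: [0.5476, -0.1802, 0.0879]
tool_rot: [-180.0, 0.1, -177.7]
force: [0.1, 0.7, -4.4]
grip_width: 0.0136
grasp_force: 45.0
```

Emit:
drive_tool --angular '[[0, 0, 0], [0, 0, 0], [0, 0, 0], [0, 0, 0]]' --delta_pos '[[0, 0, 0.4], [0, 0, 0.4], [0, 0, 0.3], [0, 0, 0]]' --gripper '[0, 0, 0, 0]'

```text
time_s: 12.95
tool_pos: [0.5464, -0.18, 0.0758]
tool_rot: [180.0, -0.0, -177.6]
force: [0.2, 0.4, -4.9]
grip_width: 0.0134
grasp_force: 45.0
```

Emit:
drive_tool --angular '[[0, 0, 0], [0, 0, 0], [0, 0, 0], [0, 0, 0]]' --delta_pos '[[0, 0, 0.1], [0, 0, 0.1], [0, 0, 0.1], [0, 0, 0]]' --gripper '[0, 0, 0, 0]'

```text
time_s: 13.35
tool_pos: [0.5466, -0.18, 0.073]
tool_rot: [-180.0, -0.0, -177.6]
force: [-0.4, -0.3, -5.4]
grip_width: 0.0137
grasp_force: 45.0
```

Emit:
drive_tool --angular '[[0, 0, 0], [0, 0, 0], [0, 0, 0], [0, 0, 0], [0, 0, 0], [0, 0, 0]]' --delta_pos '[[0, 0, 0.05], [-0.5, 0, 0], [-1, 0, 0], [-1, 0, 0], [-1, 0, 0], [-0.5, 0, 0]]' --gripper '[0, 0, 0, 0, 0, 0]'

```text
time_s: 13.95
tool_pos: [0.5882, -0.1779, 0.0727]
tool_rot: [180.0, 0.1, -177.6]
force: [-4.0, 0.7, 5.3]
grip_width: 0.0135
grasp_force: 45.0
```

Emit:
drive_tool --angular '[[0, 0, 0], [0, 0, 0], [0, 0, 0], [0, 0, 0], [0, 0, 0]]' --delta_pos '[[-0.5, 0, 0], [-0.4, 0, 0], [-0.4, 0, 0], [-0.3, 0, 0], [0, 0, 0]]' --gripper '[0, 0, 0, 0, 0]'

```text
time_s: 14.45
tool_pos: [0.6034, -0.1778, 0.0727]
tool_rot: [-180.0, 0.1, -177.6]
force: [-0.2, -0.7, -0.1]
grip_width: 0.0139
grasp_force: 45.0
```

Emit:
drive_tool --angular '[[0, 0, 0], [0, 0, 0], [0, 0, 0], [0, 0, 0], [0, 0, 0]]' --delta_pos '[[-0.2, 0, 0], [-0.2, 0, 0], [-0.2, 0, 0], [-0.2, 0, 0], [-0.2, 0, 0]]' --gripper '[0, 0, 0, 0, 0]'

```text
time_s: 14.95
tool_pos: [0.6127, -0.1774, 0.0727]
tool_rot: [-180.0, -0.0, -177.6]
force: [0.0, -1.2, -0.4]
grip_width: 0.0135
grasp_force: 45.0
```

Emit:
drive_tool --angular '[[0, 0, 0], [0, 0, 0]]' --delta_pos '[[-0.2, 0, 0], [-0.1, 0, 0]]' --gripper '[0, 0]'

```text
time_s: 15.15
tool_pos: [0.6159, -0.1772, 0.0727]
tool_rot: [-180.0, 0.0, -177.6]
force: [-5.1, 0.0, 4.6]
grip_width: 0.0136
grasp_force: 45.0
```

Emit:
drive_tool --angular '[[0, 0, 0], [0, 0, 0]]' --delta_pos '[[-0.1, 0, 0], [-0.1, 0, 0]]' --gripper '[0, 0]'

```text
time_s: 15.35
tool_pos: [0.6175, -0.1771, 0.0727]
tool_rot: [-180.0, -0.0, -177.6]
force: [-5.3, -0.5, 5.4]
grip_width: 0.0139
grasp_force: 45.0
```

Emit:
drive_tool --angular '[[0, 0, 0], [0, 0, 0]]' --delta_pos '[[-0.1, 0, 0], [-0.1, 0, 0]]' --gripper '[0, 0]'

```text
time_s: 15.55
tool_pos: [0.619, -0.177, 0.0727]
tool_rot: [-180.0, -0.1, -177.6]
force: [-6.7, 0.4, 7.0]
grip_width: 0.0136
grasp_force: 45.0
```

Emit:
drive_tool --angular '[[0, 0, 0], [0, 0, 0], [0, 0, 0]]' --delta_pos '[[-0.1, 0, 0], [-0.1, 0, 0], [0, 0, 0]]' --gripper '[0, 0, 0]'

```text
time_s: 15.85
tool_pos: [0.6219, -0.1768, 0.0727]
tool_rot: [-180.0, 0.0, -177.6]
force: [-4.3, -0.3, 4.9]
grip_width: 0.0133
grasp_force: 45.0
```

Emit:
drive_tool --angular '[[0, 0, 0], [0, 0, 0], [0, 0, 0]]' --delta_pos '[[-0.1, 0, 0], [-0.1, 0, 0], [0, 0, 0]]' --gripper '[0, 0, 0]'

```text
time_s: 16.15
tool_pos: [0.6227, -0.1768, 0.0727]
tool_rot: [-180.0, -0.1, -177.6]
force: [-7.3, 0.8, 6.6]
grip_width: 0.0134
grasp_force: 45.0
```

Emit:
drive_tool --angular '[[0, 0, 0], [0, 0, 0], [0, 0, 0]]' --delta_pos '[[-0.1, 0, 0], [-0.1, 0, 0], [0, 0, 0]]' --gripper '[0, 0, 0]'

```text
time_s: 16.45
tool_pos: [0.6228, -0.1768, 0.0727]
tool_rot: [-180.0, -0.4, -177.7]
force: [-12.8, 0.9, 11.6]
grip_width: 0.0133
grasp_force: 45.0
```

Emit:
drive_tool --angular '[[0, 0, 0], [0, 0, 0], [0, 0, 0]]' --delta_pos '[[-0.1, 0, 0], [-0.1, 0, 0], [0, 0, 0]]' --gripper '[0, 0, 0]'

```text
time_s: 16.75
tool_pos: [0.6228, -0.1769, 0.0726]
tool_rot: [-180.0, -0.7, -177.7]
force: [-19.1, 0.8, 16.3]
grip_width: 0.0135
grasp_force: 45.0
```

Emit:
drive_tool --angular '[[0, 0, 0], [0, 0, 0], [0, 0, 0], [0, 0, 0], [0, 0, 0], [0, 0, 0], [0, 0, 0], [0, 0, 0], [0, 0, 0], [0, 0, 0]]' --delta_pos '[[0.2, 0, 0], [0, 0, 0], [0, 0, 0], [0, 0, 0], [0, 0, 0], [0, 0, -2], [0, 0, -3.5], [0, 0, -4.0], [0, 0, 0], [0, 0, 0]]' --gripper '[0, 4, 4, 4, 4, 4, 4, 4, 4, 4]'

```text
time_s: 17.75
tool_pos: [0.6266, -0.1767, 0.1686]
tool_rot: [-179.9, 0.1, -177.6]
force: [-0.5, 0.3, 0.1]
grip_width: 0.0398
grasp_force: 0.0
```

Emit:
drive_tool --angular '[[0, 0, 0], [0, 0, 0], [0, 0, 0], [0, 0, 0], [0, 0, 0], [0, 0, 0], [0, 0, 0], [0, 0, 0], [0, 0, 0]]' --delta_pos '[[1.9, 2.57, 0], [1.9, 2.57, 0], [1.9, 2.57, 0], [1.83, 2.57, 0], [0, 0, 0], [0, 0, 3], [0, 0, 3.5], [0, 0, 2.5], [0, 0, 0.5]]' --gripper '[4, 4, 4, 4, 4, 4, 4, 4, 4]'

```text
time_s: 18.65
tool_pos: [0.5431, -0.0774, 0.0683]
tool_rot: [179.9, -0.4, -177.7]
force: [-0.0, -0.8, -0.1]
grip_width: 0.0397
grasp_force: 0.0
```

Emit:
drive_tool --angular '[[0, 0, 0], [0, 0, 0], [0, 0, 0], [0, 0, 0], [0, 0, 0], [0, 0, 0]]' --delta_pos '[[0, 0, 0], [0, 0, 0], [0, 0, 0], [0, 0, 0], [0, 0, 0], [0, 0, 0]]' --gripper '[0, 0, 0, 0, 0, 0]' --squeeze 45

```text
time_s: 19.25
tool_pos: [0.547, -0.0765, 0.0735]
tool_rot: [-180.0, 0.1, -177.6]
force: [-0.0, 1.9, 4.8]
grip_width: 0.0136
grasp_force: 44.9
```

Emit:
drive_tool --angular '[[0, 0, 0], [0, 0, 0], [0, 0, 0], [0, 0, 0], [0, 0, 0], [0, 0, 0], [0, 0, 0], [0, 0, 0]]' --delta_pos '[[-0.5, 0, 0], [-1, 0, 0], [-1, 0, 0], [-1, 0, 0], [-0.5, 0, 0], [-0.5, 0, 0], [-0.5, 0, 0], [-0.5, 0, 0]]' --gripper '[0, 0, 0, 0, 0, 0, 0, 0]'

```text
time_s: 20.05
tool_pos: [0.5873, -0.0762, 0.0731]
tool_rot: [-179.7, -1.9, -177.7]
force: [-43.1, -0.7, 38.8]
grip_width: 0.0132
grasp_force: 45.0
```

Emit:
drive_tool --angular '[[0, 0, 0], [0, 0, 0], [0, 0, 0], [0, 0, 0], [0, 0, 0], [0, 0, 0]]' --delta_pos '[[-0.4, 0, 0], [-0.4, 0, 0], [-0.2, 0, 0], [-0.2, 0, 0], [-0.2, 0, 0], [-0.2, 0, 0]]' --gripper '[0, 0, 0, 0, 0, 0]'

```text
time_s: 20.65
tool_pos: [0.6033, -0.0756, 0.0734]
tool_rot: [-179.7, -1.9, -177.7]
force: [-40.3, -1.3, 41.7]
grip_width: 0.0134
grasp_force: 45.0
```

Emit:
drive_tool --angular '[[0, 0, 0], [0, 0, 0], [0, 0, 0]]' --delta_pos '[[-0.1, 0, 0], [-0.1, 0, 0], [0, 0, 0]]' --gripper '[0, 0, 0]'

```text
time_s: 20.95
tool_pos: [0.6072, -0.0753, 0.0744]
tool_rot: [-179.7, -1.6, -177.7]
force: [-38.6, 0.1, 40.9]
grip_width: 0.0133
grasp_force: 45.0
```

Run:
```python
from h import *
a=eyes.read_camera("side");b=eyes.read_camera("scene")
f=lambda c,y,x:cv2.resize(cv2.cvtColor(c["pixels"],cv2.COLOR_RGB2BGR)[y:y+180,x:x+160],None,fx=2.5,fy=2.5)
cv2.imwrite("pics/p4.png",np.hstack([f(a,130,290),f(b,180,220)]))
```

```text
(no output)
```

View pics/p4.png

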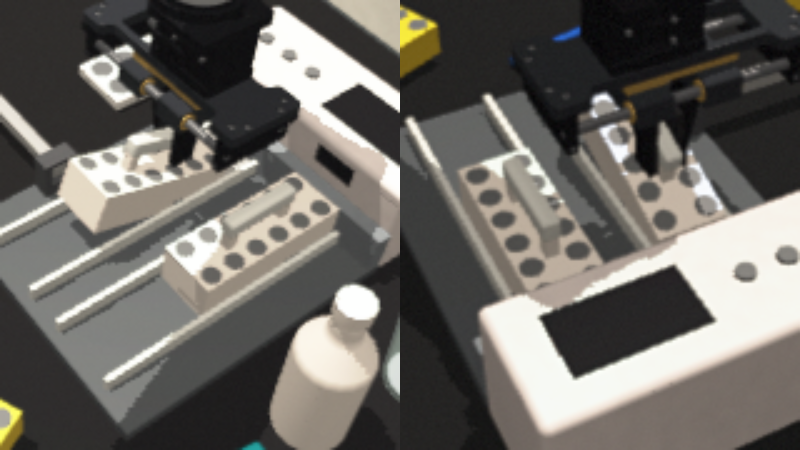

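The left rack has pitched: its nose is caught on the step, its rear is lifted, and the pads have slipped forward on the bar. I'll back off to let it settle flat, release it, and push it from low on its rear end.

Emit:
drive_tool --angular '[[0, 0, 0], [0, 0, 0], [0, 0, 0], [0, 0, 0], [0, 0, 0]]' --delta_pos '[[0.5, 0, 0], [1, 0, 0], [1, 0, 0], [0.5, 0, 0], [0, 0, 0]]' --gripper '[0, 0, 0, 0, 0]' --squeeze 15

```text
time_s: 21.55
tool_pos: [0.588, -0.0758, 0.0719]
tool_rot: [-180.0, -0.1, -177.7]
force: [0.0, 0.2, -4.3]
grip_width: 0.0137
grasp_force: 15.0
```

Emit:
drive_tool --angular '[[0, 0, 0], [0, 0, 0], [0, 0, 0], [0, 0, 0], [0, 0, 0], [0, 0, 0], [0, 0, 0]]' --delta_pos '[[0, 0, 0], [0, 0, 0], [0, 0, 0], [0, 0, 0], [0, 0, 0], [0, 0, 0], [0, 0, 0]]' --gripper '[1.6, 1.8, 2.2, 2.6, 3.2, 4, 4]'

```text
time_s: 22.25
tool_pos: [0.5892, -0.0753, 0.0726]
tool_rot: [-180.0, 0.0, -177.6]
force: [0.0, -0.3, 0.5]
grip_width: 0.0373
grasp_force: 0.0
```

Emit:
drive_tool --angular '[[0, 0, 0], [0, 0, 0], [0, 0, 0], [0, 0, 0], [0, 0, 0], [0, 0, 0], [0, 0, 0], [0, 0, 0]]' --delta_pos '[[0, 0, -1], [0, 0, -3], [0, 0, -4], [4, 0, -4], [4, 0, -4], [4, 0, 0], [0, 0, 0], [0, 0, 0]]' --gripper '[4, 4, 4, 4, 4, 4, 4, 4]'

```text
time_s: 23.05
tool_pos: [0.4783, -0.0805, 0.2243]
tool_rot: [-179.8, 0.1, -177.7]
force: [0.8, 0.2, 0.2]
grip_width: 0.04
grasp_force: 0.0
```

Run:
```python
from h import *
c=eyes.read_camera("wrist"); o=telemetry.get_obs(); print(o["time_s"],o["tool_pos"],o["qpos"].round(1))
a=eyes.read_camera("side")
f=lambda c,y,x,h,w:cv2.resize(cv2.cvtColor(c["pixels"],cv2.COLOR_RGB2BGR)[y:y+h,x:x+w],(400,500))
cv2.imwrite("pics/p5.png",np.hstack([cv2.resize(f(a,130,290,200,160),(400,500)),cv2.resize(cv2.cvtColor(c["pixels"],cv2.COLOR_RGB2BGR)[0:300,200:440],(400,500))]))
```

```text
23.1 [ 0.47898823 -0.08013878  0.22392125] [ 57.9   0.5 -51.1 105.4   0.5  74.2  98.9]
```

View pics/p5.png

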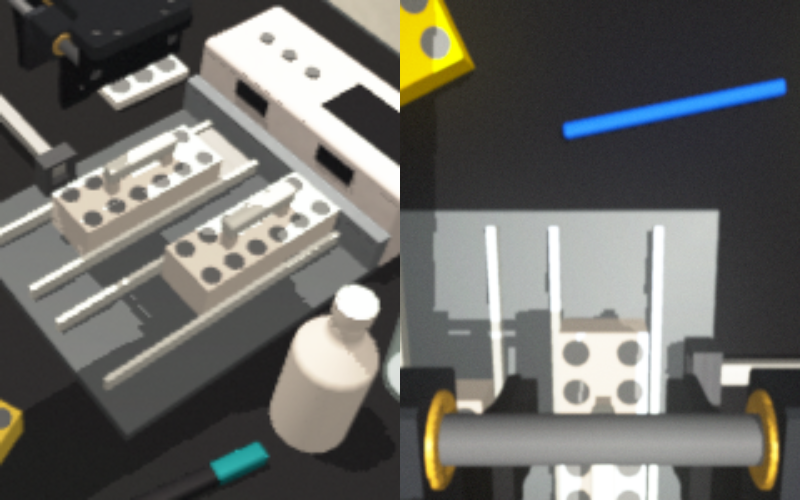

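Run:
```python
from h import *
c=eyes.read_camera("wrist")
print(onz(c,[320,200],.052),onz(c,[320,191],.012),onz(c,[320,128],.012))
a=eyes.read_camera("side")
for p in([54,192],[98,227],[163,252],[207,280]): print(onz(a,[p[0]/2.5+290,p[1]/2.5+130],.052))
```

```text
[ 0.49618273 -0.08038736  0.052     ] [ 0.4963022  -0.08045122  0.012     ] [ 0.42748002 -0.0832686   0.012     ]
[ 0.49729354 -0.05375684  0.052     ]
[ 0.50761368 -0.10678685  0.052     ]
[ 0.53797456 -0.15750591  0.052     ]
[ 0.55083193 -0.1992319   0.052     ]
```

Emit:
drive_tool --angular '[[0, 0, 0], [0, 0, 0], [0, 0, 0], [0, 0, 0], [0, 0, 0], [0, 0, 0], [0, 0, 0], [0, 0, 0], [0, 0, 0]]' --delta_pos '[[0.9, -0.1, 0], [0, 0, 3], [0, 0, 3.5], [0, 0, 3.5], [0, 0, 3.5], [0, 0, 2.5], [0, 0, 1.5], [0, 0, 1.2], [0, 0, 0]]' --gripper '[0, 0, 0, 0, 0, 0, 0, 0, 0]' --squeeze 30

```text
time_s: 24.15
tool_pos: [0.4688, -0.081, 0.0352]
tool_rot: [179.9, -0.1, -177.6]
force: [0.3, -0.3, -0.0]
grip_width: 0.0005
grasp_force: 0.0
```

Emit:
drive_tool --angular '[[0, 0, 0], [0, 0, 0], [0, 0, 0], [0, 0, 0], [0, 0, 0], [0, 0, 0], [0, 0, 0]]' --delta_pos '[[-0.5, 0, 0], [-0.5, 0, 0], [-0.5, 0, 0], [-0.5, 0, 0], [-0.5, 0, 0], [-0.5, 0, 0], [0, 0, 0]]' --gripper '[0, 0, 0, 0, 0, 0, 0]'

```text
time_s: 24.85
tool_pos: [0.5006, -0.0799, 0.0363]
tool_rot: [180.0, 0.1, -177.6]
force: [-0.7, -0.3, 0.4]
grip_width: 0.0008
grasp_force: 0.1
```

Emit:
drive_tool --angular '[[0, 0, 0], [0, 0, 0], [0, 0, 0], [0, 0, 0]]' --delta_pos '[[-0.5, 0, 0], [-0.5, 0, 0], [-0.4, 0, 0], [0, 0, 0]]' --gripper '[0, 0, 0, 0]'

```text
time_s: 25.25
tool_pos: [0.5147, -0.0793, 0.0363]
tool_rot: [180.0, 0.1, -177.6]
force: [-0.5, -0.1, -0.6]
grip_width: 0.0006
grasp_force: 0.1
```

Emit:
drive_tool --angular '[[0, 0, 0], [0, 0, 0], [0, 0, 0], [0, 0, 0], [0, 0, 0], [0, 0, 0]]' --delta_pos '[[-0.4, 0, 0], [-0.4, 0, 0], [-0.3, 0, 0], [-0.2, 0, 0], [-0.2, 0, 0], [0, 0, 0]]' --gripper '[0, 0, 0, 0, 0, 0]'

```text
time_s: 25.85
tool_pos: [0.5283, -0.0788, 0.0362]
tool_rot: [-180.0, -0.0, -177.6]
force: [-4.7, -0.4, 1.3]
grip_width: 0.0004
grasp_force: 1.9
```

Emit:
drive_tool --angular '[[0, 0, 0], [0, 0, 0], [0, 0, 0]]' --delta_pos '[[-0.2, 0, 0], [-0.2, 0, 0], [0, 0, 0]]' --gripper '[0, 0, 0]'

```text
time_s: 26.15
tool_pos: [0.5283, -0.0789, 0.0356]
tool_rot: [-180.0, -0.6, -177.7]
force: [-14.9, -0.4, 9.5]
grip_width: 0.0001
grasp_force: 7.0
```

Emit:
drive_tool --angular '[[0, 0, 0], [0, 0, 0], [0, 0, 0]]' --delta_pos '[[-0.2, 0, 0], [-0.1, 0, 0], [0, 0, 0]]' --gripper '[0, 0, 0]'

```text
time_s: 26.45
tool_pos: [0.5283, -0.0789, 0.035]
tool_rot: [-179.9, -0.9, -177.7]
force: [-21.8, -1.5, 15.3]
grip_width: 0.0006
grasp_force: 10.6
```

Emit:
drive_tool --angular '[[0, 0, 0], [0, 0, 0], [0, 0, 0], [0, 0, 0], [0, 0, 0], [0, 0, 0], [0, 0, 0], [0, 0, 0], [0, 0, 0], [0, 0, 0]]' --delta_pos '[[0.7, 0, 0], [2, 0, 0], [0, 0, -2], [0, 0, -2], [0, -3.3, 0], [0, -3.3, 0], [0, -3.3, 0], [0, 0, 2], [0, 0, 2], [0, 0, 0]]' --gripper '[0, 0, 0, 0, 0, 0, 0, 0, 0, 0]'

```text
time_s: 27.45
tool_pos: [0.5118, -0.1785, 0.0344]
tool_rot: [179.9, -0.1, -177.7]
force: [-0.2, -0.1, -1.2]
grip_width: 0.0002
grasp_force: 0.0
```

Emit:
drive_tool --angular '[[0, 0, 0], [0, 0, 0], [0, 0, 0], [0, 0, 0], [0, 0, 0], [0, 0, 0]]' --delta_pos '[[-0.5, 0, 0], [-0.5, 0, 0], [-0.5, 0, 0], [-0.3, 0, 0], [-0.3, 0, 0], [0, 0, 0]]' --gripper '[0, 0, 0, 0, 0, 0]'

```text
time_s: 28.05
tool_pos: [0.5324, -0.1778, 0.0362]
tool_rot: [-180.0, -0.2, -177.6]
force: [-3.6, 0.3, 2.3]
grip_width: 0.0005
grasp_force: 2.2
```

Emit:
drive_tool --angular '[[0, 0, 0], [0, 0, 0], [0, 0, 0], [0, 0, 0]]' --delta_pos '[[-0.2, 0, 0], [-0.2, 0, 0], [-0.2, 0, 0], [0, 0, 0]]' --gripper '[0, 0, 0, 0]'

```text
time_s: 28.45
tool_pos: [0.5325, -0.178, 0.0351]
tool_rot: [180.0, -0.9, -177.7]
force: [-18.8, 0.4, 13.3]
grip_width: 0.0008
grasp_force: 9.4
```

Both racks are home: pushing met a firm stop at the matching x for each. On to the knob.

Emit:
drive_tool --angular '[[0, 0, 0], [0, 0, 0], [0, 0, 0], [0, 0, 0], [0, 0, 0], [0, 0, 0], [0, 0, 0], [0, 0, 0], [0, 0, 0], [0, 0, 0], [0, 0, 0], [0, 0, 0], [0, 0, 0], [0, 0, 0], [0, 0, 0], [0, 0, 0]]' --delta_pos '[[0.6, 0, 0], [1.0, 0, 0], [0, 0, -3.8], [0, 0, -3.8], [0, 0, -3.8], [-0.06, 3.9, 0], [-0.06, 3.9, 0], [-0.06, 3.9, 0], [-0.06, 3.9, 0], [-0.06, 3.9, 0], [-0.06, 3.9, 0], [-0.06, 3.9, 0], [-0.06, 3.9, 0], [-0.06, 3.9, 0], [-0.06, 3.9, 0], [0, 0, 0]]' --gripper '[0, 0, 0, 0, 0, 0, 0, 0, 0, 0, 0, 0, 0, 0, 0, 0]'

```text
time_s: 30.05
tool_pos: [0.5117, 0.2195, 0.1512]
tool_rot: [179.7, 0.1, -177.1]
force: [-0.0, 0.5, -0.6]
grip_width: 0.0004
grasp_force: 0.0
```

Run:
```python
from h import *
o=telemetry.get_obs(); print({k:np.round(o[k],4).tolist() for k in("time_s","qpos","tool_pos","tool_rot")})
for n in("scene","side","wrist"):
    c=eyes.read_camera(n); print(n,[(r["centre"],round(r["p"],2),onz(c,r["centre"],.06)) for r in models.search_frame(c,"knob")[:2]])
    if n=="side": print([(r["centre"],round(r["p"],2),onz(c,r["centre"],.077)) for r in models.search_frame(c,"grip_a")[:4]])
```

```text
{'time_s': 30.05, 'qpos': [24.0825, 19.1814, -58.4236, 101.4233, 17.2217, 68.8947, 53.7693], 'tool_pos': [0.5117, 0.2195, 0.1512], 'tool_rot': [179.6858, 0.1032, -177.0708]}
scene [([388.1, 202.8], 0.93, array([0.54530086, 0.09529495, 0.06      ]))]
side [([284.8, 172.0], 0.8, array([0.49856505, 0.06573426, 0.06      ]))]
[([389.4, 224.9], 0.91, array([ 0.59152909, -0.19671378,  0.077     ])), ([256.1, 330.6], 0.81, array([ 0.26990571, -0.24695346,  0.077     ])), ([220.5, 185.2], 0.65, array([0.3505762 , 0.08800297, 0.077     ])), ([355.8, 194.9], 0.59, array([ 0.58426414, -0.09450338,  0.077     ]))]
wrist [([175.6, 197.1], 0.7, array([0.51147373, 0.10137089, 0.06      ])), ([65.0, 191.3], 0.37, array([0.51021602, 0.01985817, 0.06      ]))]
```

Emit:
drive_tool --angular '[[0, 0, 0], [0, 0, 0], [0, 0, 0], [0, 0, 0], [0, 0, 0]]' --delta_pos '[[0, 0, 0], [0, 0, 3], [0, 0, 3.5], [0, 0, 3.1], [0, 0, 0]]' --gripper '[0, 0, 0, 0, 0]'

```text
time_s: 30.9
tool_pos: [0.5107, 0.2096, 0.0504]
tool_rot: [-179.9, -0.4, -177.7]
force: [-0.9, 0.4, -0.3]
grip_width: 0.0005
grasp_force: 0.0
```

Emit:
drive_tool --angular '[[0, 0, 0], [0, 0, 0], [0, 0, 0], [0, 0, 0], [0, 0, 0], [0, 0, 0]]' --delta_pos '[[0, -0.5, 0], [0, -0.5, 0], [0, -0.5, 0], [0, -0.5, 0], [0, -0.5, 0], [0, -0.5, 0]]' --gripper '[0, 0, 0, 0, 0, 0]'

```text
time_s: 31.5
tool_pos: [0.5156, 0.1821, 0.0552]
tool_rot: [179.9, 0.1, -177.6]
force: [0.7, 2.1, 2.2]
grip_width: 0.0002
grasp_force: 1.3
```

Emit:
drive_tool --angular '[[0, 0, 0], [0, 0, 0], [0, 0, 0], [0, 0, 0], [0, 0, 0], [0, 0, 0], [0, 0, 0], [0, 0, 0], [0, 0, 0], [0, 0, 0], [0, 0, 0]]' --delta_pos '[[0, -1.2, 0], [0, -1.2, 0], [0, -1.2, 0], [0, -1.2, 0], [0, -1.2, 0], [0, -1.2, 0], [0, -1.2, 0], [0, -1.2, 0], [0, -1.2, 0], [0, -0.8, 0], [0, 0, 0]]' --gripper '[0, 0, 0, 0, 0, 0, 0, 0, 0, 0, 0]'

```text
time_s: 32.6
tool_pos: [0.5191, 0.0637, 0.0538]
tool_rot: [-179.9, -0.1, -177.8]
force: [0.1, 1.0, -0.4]
grip_width: 0.0003
grasp_force: 0.0
```

Emit:
drive_tool --angular '[[0, 0, 0], [0, 0, 0], [0, 0, 0], [0, 0, 0]]' --delta_pos '[[0, -0.4, 0], [0, -0.4, 0], [0, -0.3, 0], [0, 0, 0]]' --gripper '[0, 0, 0, 0]'

```text
time_s: 33.0
tool_pos: [0.5193, 0.0545, 0.0538]
tool_rot: [-180.0, -0.1, -177.6]
force: [-0.8, 1.5, -0.5]
grip_width: 0.0007
grasp_force: 0.4
```

Emit:
drive_tool --angular '[[0, 0, 0], [0, 0, 0], [0, 0, 0], [0, 0, 0]]' --delta_pos '[[0, -0.2, 0], [0, -0.2, 0], [0, -0.2, 0], [0, 0, 0]]' --gripper '[0, 0, 0, 0]'

```text
time_s: 33.4
tool_pos: [0.5201, 0.0485, 0.0541]
tool_rot: [-180.0, -0.0, -177.7]
force: [-0.6, 1.4, -0.7]
grip_width: 0.0004
grasp_force: 0.6
```

Emit:
drive_tool --angular '[[0, 0, 0], [0, 0, 0], [0, 0, 0], [0, 0, 0], [0, 0, 0]]' --delta_pos '[[0, -0.2, 0], [0, -0.2, 0], [0, -0.2, 0], [0, -0.2, 0], [0, 0, 0]]' --gripper '[0, 0, 0, 0, 0]'

```text
time_s: 33.9
tool_pos: [0.5204, 0.0429, 0.0543]
tool_rot: [179.8, 0.0, -177.6]
force: [-1.5, 6.9, -0.1]
grip_width: 0.0006
grasp_force: 2.9
```

Emit:
drive_tool --angular '[[0, 0, 0], [0, 0, 0], [0, 0, 0]]' --delta_pos '[[0, -0.2, 0], [0, -0.2, 0], [0, 0, 0]]' --gripper '[0, 0, 0]'

```text
time_s: 34.2
tool_pos: [0.5203, 0.0426, 0.0543]
tool_rot: [179.6, 0.1, -177.5]
force: [-2.0, 12.7, -2.3]
grip_width: 0.0004
grasp_force: 6.2
```

The knob hit a firm stop where expected. I'll back away and check.

Emit:
drive_tool --angular '[[0, 0, 0], [0, 0, 0], [0, 0, 0], [0, 0, 0], [0, 0, 0], [0, 0, 0], [0, 0, 0], [0, 0, 0]]' --delta_pos '[[0, 0.8, 0], [0, 2.5, 0], [0, 2.5, 0], [0, 0, -4], [0, 0, -4], [0, 4, -2], [0, 4, 0], [0, 0, 0]]' --gripper '[0, 0, 0, 0, 0, 0, 0, 0]'

```text
time_s: 35.0
tool_pos: [0.5148, 0.1807, 0.1562]
tool_rot: [179.8, 0.2, -177.2]
force: [0.5, 0.2, -0.7]
grip_width: 0.0001
grasp_force: 0.0
```

Run:
```python
from h import *
a=eyes.read_camera("side");b=eyes.read_camera("scene")
f=lambda c,y,x:cv2.resize(cv2.cvtColor(c["pixels"],cv2.COLOR_RGB2BGR)[y:y+210,x:x+240],(400,350))
cv2.imwrite("pics/p6.png",np.hstack([f(a,120,255),f(b,160,190)])); print(telemetry.get_obs()["force"])
```

```text
[ 0.2340159  -0.78829201 -0.51427298]
```

View pics/p6.png

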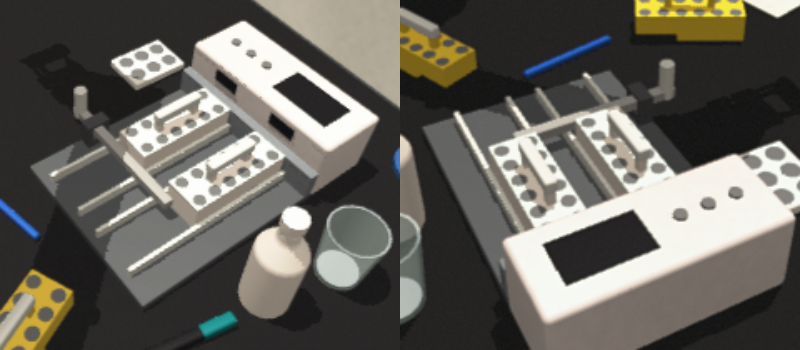

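The picture shows both racks at the backstop and the bar shut behind them, with its knob by the guide (side 80,100). The bystanders are undisturbed and the gripper is clear.

```bash
python3 -c "
from cell import env; print(env.sign_off())"
```

```text
the job is handed in; nothing more can be done
None
```

The job is handed in at about 35 s: the right-lane rack was the backwards one (its robot-side end sank about 7 mm under 6 N), so I turned it, pushed both racks home against the backstop and slid the locking bar shut; the left rack briefly tipped nose-down on the first push and had to be set flat and pushed again, and the last picture shows nothing else disturbed.

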